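Sweep up the broken pot and hold the pedal bin open

TASK

Take the orange hand broom by its handle or back and sweep the four bits of broken terracotta into the dustpan, using only the broom on them, then lay the broom on the floor clear of the pan and the bin. Then press the bin's pedal all the way down with the gripper's fingertips, not harder than needed, and keep it down so that the lid stays open for me to empty the pan: finish while still holding it. Do not disturb the other things in the cupboard.

Things in the scene. Friction and masses are not known exactly. Their poses are not given: they have to be found in the camera images.
- broom: Orange hand broom, 296 mm long, 130 to 210 g, loose, standing on its bristles. Origin: at the bristle tips under the middle of the head; handle towards its -x, y across, z up. Dark stiff bristles (they do not bend): x -80 to 80, y -17 to 17, z 0 to 46 mm. Sweep along its y, tips 1 to 3 mm off the floor, and raise them at least 8 mm to pass over the pan's lip.
- broom_handle (a point): Middle of the broom's handle close to the head, 105 mm from the broom's origin along its -x, 56 mm above the bristle tips; axes as broom. The handle is 24 mm wide (y), 18 mm high and reaches from 81 to 213 mm from the origin. Good for a pinch along y from above.
- dustpan: Bare metal dustpan lying flat on a non-slip foot: it does not move. Origin: on the floor under the middle of the front lip (its mouth); x points into the pan to its back wall and handle, y along the lip. Outside: y -108 to 108, x 0 to 170 mm; side walls 4 mm thick, 12 mm high at x 4 rising to 50 at x 170. The bits start 50 to 160 mm in front of the lip, within 60 mm of its centre line.
- shard1: Chunky bit of broken terracotta, about 34 x 27 x 24 mm (height), 28 g, loose on the floor. Origin at the centre of its underside.
- shard2: Chunky bit of broken terracotta, about 29 x 29 x 22 mm, 28 g. Origin at the centre of its underside.
- shard3: Chunky bit of broken terracotta, about 33 x 24 x 26 mm, 28 g. Origin at the centre of its underside.
- shard4: Chunky bit of broken terracotta, about 28 x 26 x 23 mm, 28 g. Origin at the centre of its underside.
- bin: Round cream pedal bin with a black lid, 178 mm across, 256 mm high when shut; it stands firm and does not move. Origin: on the floor under its centre; its -x points to the front, where the pedal sticks out. The wall is 85 mm (base ring 88) from the axis. The lid is hinged at the back (+x) and swings up and back.
- pedal_tread (a point): Top of the pedal's black rubber tread, 143 mm in front of the bin's axis, 47 mm above the floor when up, about 21 when fully down. Its -x points outward from the bin. The pedal is 56 mm wide and reaches from 104 to 160 mm in front of the axis. Press it near the outer edge and lean the hand outward from the bin, up to 30 degrees, to keep its body off the wall.
- pedal (a joint): Angle of the pedal in rad: 0 up (lid shut), 0.18 at its stop fully down (lid open 74 degrees). Sprung back: it takes about 8 N at the tread to hold it down, and it rises as soon as it is let go.
- pump_bottle: Bystander: empty white pump dispenser, 68 mm across, 188 mm high; origin under its centre.
- scrubber: Bystander: stainless steel pot scrubber, 75 mm across, 30 mm high; origin under its centre.
- stopper: Bystander: teal silicone drain stopper, 80 mm across, 26 mm high; origin under its centre.
- fliptop_box: Bystander: closed flip-top plastic container with a green lid, 90 x 130 x 90 mm; origin under its centre.
- jar: Bystander: amber glass jar with a metal cap, 68 mm across, 95 mm high; origin under its centre.
- broom_back (a point): Top of the broom's orange back, over its origin, 64 mm above the bristle tips. The back is 166 mm long (x), 42 mm wide (y) and 18 mm thick.
- pan_floor (a point): Point on the pan's floor, 80 mm behind the lip's edge, 3.5 mm above the ground; axes as dustpan. The lip is a ramp from 0 at x 0 to 6 mm high at x 30, dropping to this floor at x 36. A cover at 47 to 50 mm roofs the pan at x 120 to 170. Black handle 28 mm wide, x 170 to 255, z 29 to 43.

How it is judged (in metres and radians):
On the way, in this order (a step that is already met when the one before it is completed fails the run):
1. the broom is in the gripper and off its starting place (contact force between the fingers and broom above 2 N and distance of broom from where it was at the start of the episode above 0.05 m), for 0.2 s.
2. all four bits of terracotta are in the dustpan, behind its lip (x of shard1 in the frame of dustpan between 0.03 and 0.17 m and y of shard1 in the frame of dustpan between -0.106 and 0.106 m and z of each of shard1, shard2, shard3, shard4 in the frame of dustpan below 0.045 m and x of shard2 in the frame of dustpan between 0.03 and 0.17 m and y of shard2 in the frame of dustpan between -0.106 and 0.106 m and x of shard3 in the frame of dustpan between 0.03 and 0.17 m and y of shard3 in the frame of dustpan between -0.106 and 0.106 m and x of shard4 in the frame of dustpan between 0.03 and 0.17 m and y of shard4 in the frame of dustpan between -0.106 and 0.106 m), for 0.2 s.
3. the broom lies on the floor, let go, clear of the pan and the bin (contact force between broom and the fingers below 0.05 N and contact force between broom and dustpan below 0.05 N and contact force between broom and bin below 0.05 N and height (world z) of broom below 0.04 m and height (world z) of broom_handle below 0.08 m and linear speed of broom below 0.02 m/s), for 0.2 s.
4. the fingers press the pedal right down (value of joint pedal above 0.15 rad and contact force between the fingers and bin above 3 N), for 0.5 s.
At the end, for the whole second after the job is handed in: Fingers hold the pedal down, still: over 0.15 of 0.18 rad, 3 to 45 N. Bits at rest in the pan: origins 30-170 mm behind the lip edge, between the sides, under 45 mm high. Broom still on the floor (origin under 40 mm, handle under 80 mm), let go, touching neither pan nor bin (all of step 2 and all of step 3 and all of step 4 and linear speed of each of shard1, shard2, shard3, shard4 below 0.05 m/s and velocity of joint pedal between -0.15 and 0.15 rad/s and contact force between the fingers and bin below 45 N); the arm keeps its last pose, push and grip.
It fails at once if a bit of terracotta is touched by the fingers instead of the broom (contact force between the fingers and shard1 above 0.5 N or contact force between the fingers and shard2 above 0.5 N or contact force between the fingers and shard3 above 0.5 N or contact force between the fingers and shard4 above 0.5 N).
It fails at once if the bin or its pedal is pushed with more than 60 N (contact force between any of the fingers, the arm and bin above 60 N).
It fails at once if a bystander is shoved more than 30 mm or knocked over (distance of any of pump_bottle, scrubber, stopper, fliptop_box, jar from where it was at the start of the episode above 0.03 m or angle between any of pump_bottle, scrubber, stopper, fliptop_box, jar's own z axis and vertical above 0.5 rad).
It also fails if it takes over 61 s, if anything falls off the work surface, if the arm or the gripper's body presses on something with over 40 N, if the wrist force passes 120 N, or if a joint passes its speed limit or range.

ROBOT

A 7-joint arm with a two-finger parallel gripper is mounted at the origin on the work surface. World frame = base frame: x ahead of the robot, y to its left, z up, the work surface at z = 0. Lengths are in mm, angles in degrees, forces in N, time in s.
With the tool pointing down it reaches from about 400 to 850 mm from the base axis. Payload 4.5 kg.
Tool frame: the origin (TCP) lies midway between the tips of the shut fingers; the grasp point (between the pads) lies 19 mm behind it (arm.grip_depth is the distance from the TCP to the grasp point, in mm); z points along the fingers, y is the direction in which the jaws open and shut (so a half turn about z gives the same grasp; the last joint's range is limited). The gripper opens to 85 mm and grips with 20 to 120 N. Pads are 22 mm wide; open, the fingers measure 114 mm over their backs; the gripper's body (76 mm by 85 mm) begins 54 mm behind the grasp point. The pads swing forward as they close: fully open they stand 13 mm farther back than shut.
Start: joints at [71.322, 39.483, -11.15, 89.685, 9.013, 51.709, -12.324], TCP at [220.084, -584.993, 231.317] pointing down, gripper open.
Joint ranges: [-172.22, 172.22], [-26.19, 119.32], [-84.43, 86.54], [7.71, 146.69], [-57.33, 237.33], [2.42, 119.75], [-152.13, 152.13]. Speed limits (degrees/s): [147.25, 147.25, 180, 180, 180, 180, 180].

INTERFACE

Orientations are given as [roll, pitch, yaw] about the fixed x, y, z axes, in that order (R = Rz(yaw) Ry(pitch) Rx(roll)).
In Python, from cell import sensors, vision, arm gives the robot as it stands. The module is installed in compiled form; this text tells all that it offers.
- The arm moves only by the shell command python3 -m crank 'ROWS' [OPENING]. ROWS is JSON, a list of rows, each a list of 2 entries, a list of its own where there are three numbers: the shift along the tool's x, y, z as a fraction of full scale, then the turn, a rotation vector about the tool's x, y, z as a fraction of full scale. In form: [[[x, y, z], [wx, wy, wz]], ...]. A call has 1 to 8 rows; each row is the pose to reach, as a shift and turn from the pose commanded when the call began, along the tool's axes at that moment; what a row does not reach only later rows make up. Full scale, the value 1, is 500 mm for a shift and pi/2 rad for a turn. A row lasts 1/10 s, in which the tool goes at most 50 mm and 8.59 degrees, less where a joint would pass 70% of its speed; a pose out of reach is approached as far as the arm can. A call with a number of a shift or a turn outside -1 to 1 is refused whole. A call with a gripper value outside its range is refused whole. OPENING is the finger opening in mm, from 0 to 85.4, set as the call begins (- or left out, the last holds). The fingers move at their own pace and stop on an object; the grip force is fixed at half the most. Time passes only in rows, so rows that repeat a pose let the fingers close. It gives the time, the measured TCP pose, the force and the opening at its end, in the units of the state.
- sensors.sense(): the state, without advancing time (a new reading comes with each control period).
- vision.grab_frame(name): name is "scene" or "top" or "wrist"; returns a dict with "color" (384x512x3 uint8, red, green, blue), "z_map" (384x512 float32, mm along the optical axis (not along the pixel's ray), 0 where there is no reading), "intrinsics" (3x3 intrinsics, pixels), "k1" (the pictures are not rectified: a ray, as slopes to the right and down, at radius r is drawn at 1 + k1 r^2 times it, then the intrinsics apply), "extrinsics" (4x4, takes a point from camera to world coordinates). Camera axes: x right, y down, z forward; pixel columns grow to the right and rows downward; lengths in mm; the calibration is good to about 2 mm. A picture is of the moment at which its call begins.
- arm.sign_off(): hands the job in, once; it reports no verdict.
The state is a dict: "t": time; "joint_pos": joint angles; "joint_vel": joint speeds; "effort": joint torques, N m; "tcp_pos": TCP position; "eef_rot": TCP orientation; "wrist_force": force on the tool from outside, world axes, zero at the start; "moment": the same for the moment, N m; "width": finger opening in mm.
Only numpy, scipy, OpenCV 4.12 (cv2) and the standard library are available. Lean on these libraries where they do the work, as an engineer would, in place of code of your own. Each camera call takes 0.05 s, during which the arm holds its last target.

## Working session

There is one attempt and no reset: what is moved stays moved. The work goes in short steps, Python scripts to look and compute and a shell command to move; the robot and the scene stay as the last step left them, time stands still between calls to the robot, and variables do not carry over. Pictures are saved under pics/ and viewed, and the job is handed in when it is done.

```bash
mkdir -p pics; ls; python3 - <<'E'
from cell import sensors, vision, arm
import cv2,numpy as np
print(sensors.sense()); print(arm.grip_depth)
for n in ("scene","top","wrist"):
    f=vision.grab_frame(n); np.savez(f"pics/{n}0.npz",**f)
    cv2.imwrite(f"pics/{n}0.png",f["color"][:,:,::-1]); print(n,f["intrinsics"],f["k1"],f["extrinsics"])
E
```

```text
pics
{'t': 0.0, 'joint_pos': array([ 71.32150928,  39.53220995, -11.14408061,  89.74593669,
         9.01308243,  51.7091265 , -12.32453177]), 'joint_vel': array([ 0.05390739,  0.15019193,  0.01408912,  0.06147194,  0.04780624,
       -0.04890327,  0.03671448]), 'effort': array([-8.82360273e-04, -5.39619505e+01, -1.26643259e+00, -1.58544463e+01,
        9.23230400e-03,  9.38892335e-03,  1.97562645e-05]), 'tcp_pos': array([ 219.76796257, -584.3882682 ,  230.48936532]), 'eef_rot': array([-1.79894958e+02,  8.59784905e-03,  2.06195539e+01]), 'wrist_force': array([ 0.43514535, -0.30699201,  0.09089924]), 'moment': array([0.00146671, 0.02718981, 0.03785955]), 'width': 85.34285535177922}
18.700000000000003
scene [[384.02900911   0.         251.6259948 ]
 [  0.         384.02900911 188.93737034]
 [  0.           0.           1.        ]] 0.01752022393472793 [[-7.48702417e-01  5.42990531e-01 -3.80270922e-01  1.04460816e+03]
 [ 6.62870836e-01  6.07304863e-01 -4.37930426e-01  5.38049087e+02]
 [-6.85169447e-03 -5.79950072e-01 -8.14623206e-01  1.06272996e+03]
 [ 0.00000000e+00  0.00000000e+00  0.
[... 175 characters left out ...]
1657218 [[ 1.33338041e-02 -9.97482156e-01  6.96531342e-02  4.74581908e+02]
 [-9.99902113e-01 -1.30059416e-02  5.15847857e-03 -6.72189180e+00]
 [-4.23958573e-03 -6.97150982e-02 -9.97557934e-01  1.36723620e+03]
 [ 0.00000000e+00  0.00000000e+00  0.00000000e+00  1.00000000e+00]]
wrist [[293.95716855   0.         255.61697067]
 [  0.         293.95716855 192.17200736]
 [  0.           0.           1.        ]] -0.017580257984299047 [[ 3.52373365e-01 -8.92080626e-01 -2.82887200e-01  2.91187421e+02]
 [-9.35857677e-01 -3.36486252e-01 -1.04629875e-01 -5.59289109e+02]
 [-1.84936916e-03  3.01610939e-01 -9.53429295e-01  3.73474810e+02]
 [ 0.00000000e+00  0.00000000e+00  0.00000000e+00  1.00000000e+00]]
```

View pics/top0.png

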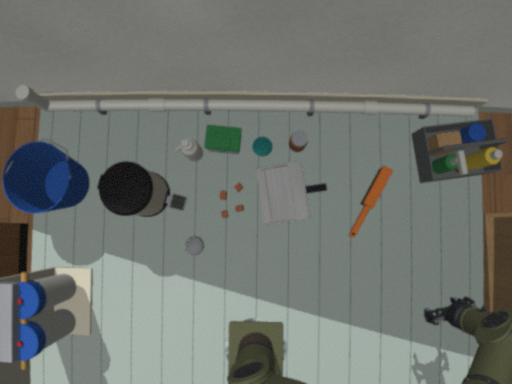

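View pics/scene0.png

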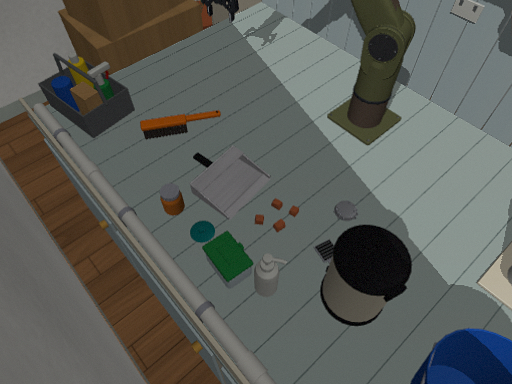

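The top view shows the broom at about (372,200) with its handle pointing down-left. The pan spans (258–308, 165–222) with its mouth on the left, the bits are near (223–240, 187–214), and the bin pedal is at (177,202). Next I'll measure these positions.

```bash
cat > h.py <<'E'
import numpy as np,cv2
def load(n): return dict(np.load(n))
def ray(f,uv):
    K=f["intrinsics"];k1=float(f["k1"]);uv=np.atleast_2d(np.asarray(uv,float))
    d=np.c_[(uv[:,0]-K[0,2])/K[0,0],(uv[:,1]-K[1,2])/K[1,1]]
    p=cv2.undistortPoints(uv.reshape(-1,1,2),K,np.array([k1,0,0,0])).reshape(-1,2)
    E=f["extrinsics"]; r=np.c_[p,np.ones(len(p))]
    return E[:3,3],r@E[:3,:3].T
def onplane(f,uv,z):
    o,r=ray(f,uv); return o+r*((z-o[2])/r[:,2])[:,None]
def cloud(f,mask):
    v,u=np.nonzero(mask&(f["z_map"]>0)); z=f["z_map"][v,u]
    o,r=ray(f,np.c_[u,v]); return o+r*z[:,None],np.c_[u,v]
def hsv(f): return cv2.cvtColor(f["color"],cv2.COLOR_RGB2HSV)
def proj(f,P):
    E=f["extrinsics"];p=(np.atleast_2d(P)-E[:3,3])@E[:3,:3];p=p[:,:2]/p[:,2:]
    r2=(p**2).sum(1,keepdims=True);p=p*(1+float(f["k1"])*r2);K=f["intrinsics"]
    return p*[K[0,0],K[1,1]]+[K[0,2],K[1,2]]
E
python3 - <<'E'
from h import *
np.set_printoptions(precision=1,suppress=True)
for n in("top","scene"):
    f=load(f"pics/{n}0.npz");H=hsv(f)
    m=((H[...,0]<14)&(H[...,1]>130)&(H[...,2]>90)).astype(np.uint8)
    k,L,S,C=cv2.connectedComponentsWithStats(m)
    for i in range(1,k):
        if S[i,4]<8: continue
        P,_=cloud(f,L==i)
        print(n,S[i],C[i],H[L==i].mean(0),P.mean(0) if len(P) else None, P[:,2].min(),P[:,2].max())
        if len(P): print("   plane12",onplane(f,C[i],15)[0])
f=load("pics/top0.npz")
im=cv2.resize(f["color"][120:260,60:420,::-1],None,fx=2.2,fy=2.2,interpolation=2);cv2.imwrite("pics/topcrop.png",im)
f=load("pics/scene0.npz")
im=cv2.resize(f["color"][100:330,120:420,::-1],None,fx=2.6,fy=2.6,interpolation=2);cv2.imwrite("pics/scenecrop.png",im)
E
```

```text
top [350 166  42  71 659] [372.  196.5] [ 11.8 183.7 144.6] [ 576.3 -424.5   63.5] 19.648817321948172 72.7930032526549
   plane12 [ 579.6 -439.6   15. ]
top [236 184   6   7  22] [238.3 186.9] [  9.4 144.5 114.3] [608.9  74.   21.2] 16.2731831840656 28.234169499280142
   plane12 [609.6  74.2  15. ]
top [221 192   5   7  28] [222.9 194.7] [  9.4 144.3 114.8] [578.3 131.8  21.9] 15.885406154387738 27.633161653741354
   plane12 [578.8 132.5  15. ]
top [237 206   6   4  19] [239.3 207.6] [  9.3 145.3 114.3] [529.9  68.6  23.6] 21.12442358272756 28.467244865295697
   plane12 [530.3  69.1  15. ]
top [222 212   5   5  19] [224.4 213.8] [  9.6 144.8 118.5] [505.9 125.   21.2] 16.954186851857912 26.521136089292895
   plane12 [506.1 125.6  15. ]
top [ 17 300   4   3  11] [ 18.4 300.9] [  0.5 177.5 143.4] [223.1 722.  327.1] 323.93736674606885 330.51503980647726
   plane12 [147.6 940.6  15. ]
top [ 17 342   4   4  12] [ 18.2 343.1] [  0.6 178.9 145.2] [ 93.6 722.  326.5] 318.0054443256645 329.5773236196694
   plane12 [-20.4 940.1  15. ]
scene [201   4  11  22 139] [205.5  16.9] [  9.5 176.9 100
[... 315 characters left out ...]
99.3] [532.2  72.2  24. ] 19.766080693030062 28.63663147169882
   plane12 [527.8  68.2  15. ]
scene [170 201   4   3  10] [171.6 202.1] [ 12.7 203.4 101. ] [ 799.6 -123.1   71.2] 67.28429534590896 76.55879864087103
   plane12 [ 785.8 -160.2   15. ]
scene [291 206   8   7  34] [294.2 208.8] [  9.4 176.5  98. ] [508.6 127.7  21.2] 17.461746126075695 25.99478935928005
   plane12 [505.4 125.3  15. ]
scene [256 215   7   6  39] [259.2 217.3] [  9.4 174.3  96.5] [613.1  76.1  20.4] 15.545315582565081 24.906875621591325
   plane12 [611.1  73.7  15. ]
scene [275 219  10   9  54] [279.6 223.4] [  9.5 175.   98.2] [581.  135.7  21.8] 10.389954693412392 27.215559692184115
   plane12 [578.  133.1  15. ]
```

View pics/topcrop.png

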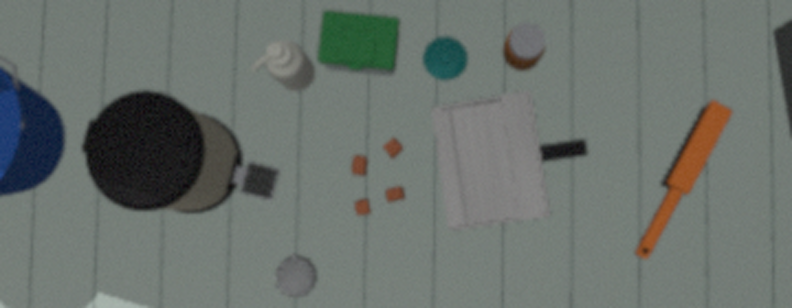

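View pics/scenecrop.png

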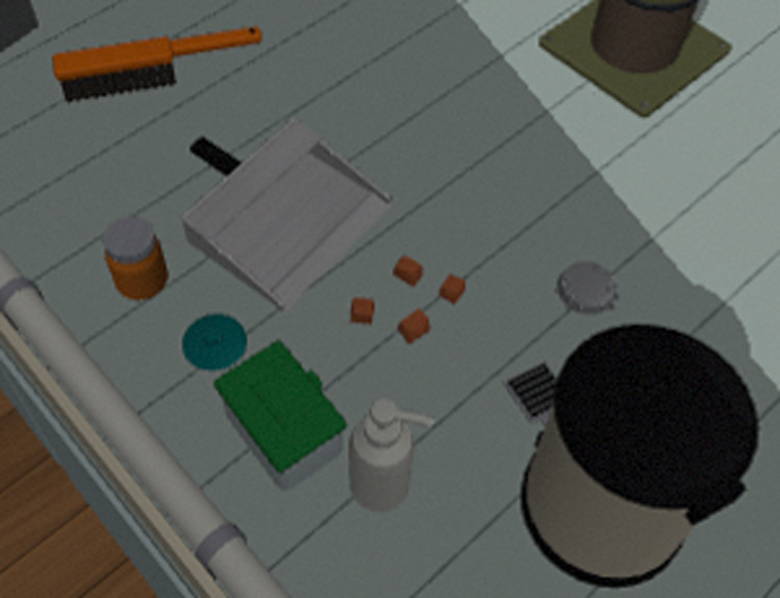

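```bash
python3 - <<'E'
from h import *
np.set_printoptions(precision=1,suppress=True)
f=load("pics/top0.npz");H=hsv(f);s=load("pics/scene0.npz")
# broom
m=(H[...,0]<14)&(H[...,1]>130)&(H[...,2]>90); m[:,:330]=0;m[:,420:]=0
P,uv=cloud(f,m)
d=P[:,:2]-P[:,:2].mean(0);w=np.linalg.svd(d,full_matrices=0)[2][0];w*=np.sign(w[0])
t=d@w;print("broom dir",w,np.degrees(np.arctan2(w[1],w[0])),t.min(),t.max())
for a in np.arange(t.min(),t.max(),20):
    q=P[(t>=a)&(t<a+20)];sd=(q[:,:2]-P[:,:2].mean(0))@[-w[1],w[0]];print(a.round(),len(q),q.mean(0),np.median(q[:,2]),sd.min(),sd.max())
# rectangle of head on plane z=64
pts=onplane(f,uv,64)[:,:2]; r=cv2.minAreaRect(pts[t>20].astype(np.float32)); print("head rect",r)
# pan corners
for n,z in(((256.8,168.6),6),((265.5,223.2),6),((300.9,161.8),50),((310,218.6),50)): print("pan",onplane(f,n,z)[0])
cr=lambda a,b:(a/2.6+120,b/2.6+100)
for n,z in((cr(283,307),6),(cr(391,200),10),(cr(295,120),50),(cr(184,218),50)): print("panS",onplane(s,n,z)[0])
# pan cloud lateral: gray low-sat bright
# handle of pan and pedal: dark
for name,box in(("pedal",(165,190,192,212)),("panhandle",(304,180,330,197))):
    mm=np.zeros(m.shape,bool);mm[box[1]:box[3],box[0]:box[2]]=1;mm&=H[...,2]<60
    Q,u=cloud(f,mm);print(name,len(Q),Q.mean(0),Q.min(0),Q.max(0),u.mean(0))
    rr=cv2.minAreaRect(Q[:,:2].astype(np.float32));print(rr)
for name,lo,hi,box in(("green",45,75,(200,120,250,160)),("teal",78,100,(250,130,276,160))):
    mm=np.zeros(m.shape,bool);mm[box[1]:box[3],box[0]:box[2]]=1;mm&=(H[...,0]>lo)&(H[...,0]<hi)&(H[...,1]>100)
    Q,u=cloud(f,mm);print(name,len(Q),Q.mean(0),Q.min(0),Q.max(0))
# bin lid top
mm=(H[...,2]<45);mm[:, :95]=0;mm[:,160:]=0;mm[:155]=0;mm[220:]=0
Q,u=cloud(f,mm);print("lid",len(Q),np.median(Q,0),np.percentile(Q,2,axis=0),np.percentile(Q,98,axis=0))
for name,box,zt in(("scrub",(185,235,205,257),30),("pump",(175,135,205,165),100),("jar",(288,128,310,152),95)):
    mm=np.zeros(m.shape,bool);mm[box[1]:box[3],box[0]:box[2]]=1;Q,u=cloud(f,mm);Q=Q[Q[:,2]>12];print(name,len(Q),Q.mean(0),Q.min(0),Q.max(0))
E
```

```text
broom dir [ 0.9 -0.5] -28.76572255055129 -165.9196962765025 125.4249716803794
-166.0 27 [ 439.5 -349.1   65.3] 65.29524233004258 -10.437596963655391 9.488464521775654
-146.0 32 [ 456.8 -358.8   64.6] 64.24433217520289 -10.636935479432516 9.725176897081697
-126.0 29 [ 474.2 -369.4   64.2] 63.98093939290811 -12.325041546911287 9.769840920975394
-106.0 31 [ 491.3 -377.9   64.8] 65.06493447823777 -10.057349877886729 10.658977921267306
-86.0 29 [ 509.1 -387.7   64.1] 64.1838930091103 -9.626854514034429 8.874792334352337
-66.0 30 [ 526.  -397.7   64.6] 64.94596252008193 -12.170891959248207 9.701308880117729
-46.0 52 [ 545.6 -407.9   62.7] 62.58337444152346 -20.424136260514302 18.965186956030504
-26.0 58 [ 562.7 -416.6   63.3] 62.95472561836584 -20.17323609207068 19.615136034681587
-6.0 58 [ 580.1 -426.    64.1] 64.21832587731456 -19.50077974145249 19.667206726264727
14.0 55 [ 597.4 -435.7   63.7] 64.43745540838859 -19.46054241850079 19.18098212361421
34.0 60 [ 614.7 -445.2   63.9] 64.07266520482187 -19.081049903823015 19.79753056847845
54.0 58 [ 632.6 -455.    63.3] 63.27358245329947 -19.5
[... 725 characters left out ...]
310.72393798828125), (71.59622955322266, 60.40715408325195), 82.691162109375)
panhandle 120 [ 607.3 -217.2   42.4] [ 590.9 -252.9   36.1] [ 621.8 -180.1   49.8] [315.6 187.8]
((607.410888671875, -217.47103881835938), (22.826881408691406, 73.26725769042969), 9.299870491027832)
green 775 [781.6 130.8  86.3] [737.3  67.5  53.5] [828.  195.6  96.8]
teal 269 [769.5 -14.5   9.1] [736.  -49.5  -1.6] [807.6  20.6  31.5]
lid 2208 [577.8 421.2 251.3] [501.8 344.9 240.7] [653.5 503.  257.1]
scrub 284 [386.1 237.2  27.7] [352.  204.2  12.3] [424.  271.2  39.3]
pump 388 [732.1 240.6 119.6] [709.9 198.6  12.1] [769.2 282.5 192.1]
jar 305 [ 776.9 -145.9   80.8] [ 751.4 -182.2   13.1] [ 809.9 -115.8  102.7]
```

```bash
cat >> h.py <<'E'
from scipy.spatial.transform import Rotation as Ro
def give(pos,rpy):
    from cell import sensors
    s=sensors.sense(); R=Ro.from_euler('xyz',s["eef_rot"],degrees=True)
    d=R.inv().apply(np.array(pos)-s["tcp_pos"])/500
    w=(R.inv()*Ro.from_euler('xyz',rpy,degrees=True)).as_rotvec()/(np.pi/2)
    print("at",s["t"],s["tcp_pos"].round(1),s["eef_rot"].round(1),"F",s["wrist_force"].round(1),"w",round(s["width"],1))
    print("shift",d.round(4),"turn",w.round(4), "rows>=",np.linalg.norm(d)*10,np.linalg.norm(w)*90/8.59)
E
python3 -c "
from h import *
give([527.6,-397.8,130],[180,0,-28.8])"
```

```text
at 0.15 [ 219.9 -584.5  230.7] [-179.9    0.    20.6] F [-0.2 -0.  -0.3] w 85.7
shift [ 0.7076 -0.1325  0.2015] turn [-8.000e-04  4.000e-04  5.491e-01] rows>= 7.47559438787591 5.753043544053998
```

```bash
python3 -m crank '[[[0.7076,-0.1325,0.2],[0,0,0.549]],[[0.7076,-0.1325,0.2],[0,0,0.549]],[[0.7076,-0.1325,0.2],[0,0,0.549]],[[0.7076,-0.1325,0.2],[0,0,0.549]],[[0.7076,-0.1325,0.2],[0,0,0.549]],[[0.7076,-0.1325,0.2],[0,0,0.549]],[[0.7076,-0.1325,0.2],[0,0,0.549]],[[0.7076,-0.1325,0.2],[0,0,0.549]]]' 60
python3 - <<'E'
from h import *
from cell import vision
give([527.6,-397.8,37],[180,0,-28.8])
f=vision.grab_frame("wrist");np.savez("pics/w1.npz",**f);cv2.imwrite("pics/w1.png",f["color"][:,:,::-1])
E
```

```text
t: 0.95
tcp_pos: [532.9, -392.4, 129.4]
eef_rot: [-179.7, 0.0, -28.4]
wrist_force: [0.4, 0.8, 0.1]
width: 60.4
at 0.95 [ 532.9 -392.4  129.4] [-179.7    0.   -28.4] F [0.4 0.8 0.1] w 60.4
shift [-0.0041  0.0154  0.1848] turn [-0.0029  0.0005  0.0046] rows>= 1.855087432491282 0.05693188440683004
```

View pics/w1.png

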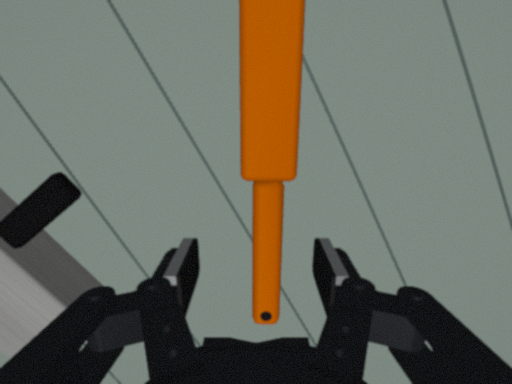

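The wrist view shows the handle running down at column ~267, between the fingers (middle ≈256). That agrees with the computed small sideways offset, which I'll check by casting the handle's ray.

```bash
python3 -m crank '[[[0,0,0],[0,0,0]],[[0,0,0],[0,0,0]]]' 
python3 - <<'E'
from h import *
f=load("pics/w1.npz")
P=onplane(f,[(268,182),(266,314),(271,180),(248,0),(240,178),(297,181)],64.5);print(P.round(1))
give([527.6,-397.8,37],[180,0,-28.8])
E
```

```text
t: 1.2
tcp_pos: [526.4, -399.7, 131.3]
eef_rot: [179.9, 0.0, -28.9]
wrist_force: [-0.1, -0.1, 0.3]
width: 60.1
[[ 544.7 -411.1   64.5]
 [ 441.5 -355.1   64.5]
 [ 545.  -413.7   64.5]
 [ 654.  -454.4   64.5]
 [ 557.1 -394.5   64.5]
 [ 535.3 -430.1   64.5]]
at 1.2 [ 526.4 -399.7  131.3] [179.9   0.  -28.9] F [-0.1 -0.1  0.3] w 60.1
shift [ 0.0004 -0.0048  0.1885] turn [ 0.0011  0.0005 -0.0009] rows>= 1.8860138509793314 0.01578532980769405
```

```bash
python3 -m crank '[[[0,0,0.08],[0,0,0]],[[0,0,0.15],[0,0,0]],[[0,0,0.187],[0,0,0]],[[0,0,0.187],[0,0,0]],[[0,0,0.187],[0,0,0]]]' 
python3 -m crank '[[[0,0,0],[0,0,0]],[[0,0,0],[0,0,0]],[[0,0,0],[0,0,0]],[[0,0,0],[0,0,0]],[[0,0,0],[0,0,0]],[[0,0,0],[0,0,0]]]' 8
python3 -c "
from h import *
give([527,-399,130],[180,0,-28.8])"
```

```text
t: 1.7
tcp_pos: [526.9, -400.3, 38.7]
eef_rot: [179.9, -0.0, -28.9]
wrist_force: [-0.2, -1.1, 0.6]
width: 60.1
t: 2.3
tcp_pos: [528.5, -399.3, 39.4]
eef_rot: [180.0, -0.1, -28.8]
wrist_force: [-1.5, 0.2, 6.3]
width: 22.6
at 2.3 [ 528.5 -399.3   39.4] [ 1.80e+02 -1.00e-01 -2.88e+01] F [-1.5  0.2  6.3] w 22.6
shift [-0.0025  0.001  -0.1812] turn [ 0.0005 -0.0015 -0.0001] rows>= 1.8119433196330272 0.01634632207014252
```

```bash
python3 -m crank '[[[0,0,-0.06],[0,0,0]],[[0,0,-0.12],[0,0,0]],[[0,0,-0.18],[0,0,0]],[[0,0,-0.18],[0,0,0]],[[0,0,-0.18],[0,0,0]]]' 
python3 - <<'E'
from h import *
from cell import vision
f=vision.grab_frame("scene");cv2.imwrite("pics/s2.png",cv2.resize(f["color"][60:220,80:330,::-1],None,fx=3,fy=3))
np.savez("pics/s2.npz",**f)
ux=np.array([.989,.15]);c=np.array([544.8,183.4]);t=c-100*ux;print(t)
give([*t,130],[180,0,8.6])
E
```

```text
t: 2.8
tcp_pos: [527.8, -398.1, 128.1]
eef_rot: [-180.0, -0.0, -28.8]
wrist_force: [0.1, -0.1, -2.8]
width: 23.4
[445.9 168.4]
at 2.85 [ 527.2 -397.5  126.9] [-1.80e+02  1.00e-01 -2.88e+01] F [-0.8  0.  -2.2] w 22.9
shift [-0.6874 -0.9138 -0.0042] turn [-0.0007  0.0012 -0.4153] rows>= 11.434819880292743 4.351443619011538
```

View pics/s2.png

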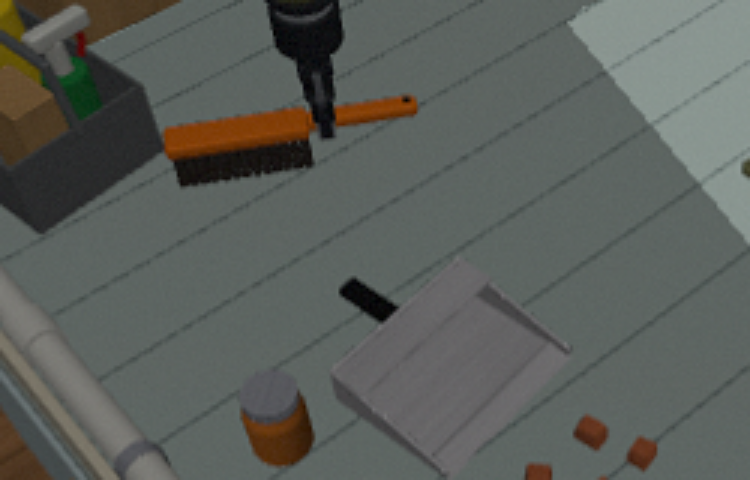

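The broom is held with its bristles level. The jar and bits in the view look undisturbed. Next I'll carry it across.

```bash
python3 -m crank '[[[-0.02,-0.03,0],[0,0,-0.02]],[[-0.06,-0.08,0],[0,0,-0.05]],[[-0.11,-0.146,0],[0,0,-0.1]],[[-0.165,-0.219,0],[0,0,-0.15]],[[-0.22,-0.292,0],[0,0,-0.2]],[[-0.275,-0.366,0],[0,0,-0.25]],[[-0.33,-0.439,0],[0,0,-0.3]],[[-0.385,-0.512,0],[0,0,-0.35]]]' 
python3 -c "
from h import *
give([445.9,168.4,130],[180,0,8.6])"
```

```text
t: 3.65
tcp_pos: [480.9, -79.4, 126.6]
eef_rot: [-180.0, 0.2, 2.9]
wrist_force: [1.8, 0.5, -3.4]
width: 23.0
at 3.65 [480.9 -79.4 126.6] [-180.     0.2    2.9] F [ 1.8  0.5 -3.4] w 23.0
shift [-0.045  -0.4986 -0.0063] turn [-0.0005  0.0017 -0.0635] rows>= 5.006401451114442 0.665155043508522
```

```bash
python3 -m crank '[[[-0.005,-0.07,0],[0,0,-0.01]],[[-0.012,-0.14,0],[0,0,-0.02]],[[-0.02,-0.21,0],[0,0,-0.03]],[[-0.025,-0.28,0],[0,0,-0.04]],[[-0.03,-0.35,0],[0,0,-0.05]],[[-0.04,-0.41,0],[0,0,-0.05]],[[-0.04,-0.45,0],[0,0,-0.05]],[[-0.04,-0.45,0],[0,0,-0.05]]]' 
python3 -m crank '[[[0,0,0],[0,0,0]],[[0,0,0],[0,0,0]]]'
python3 - <<'E'
from h import *
from cell import vision
np.set_printoptions(precision=1,suppress=True)
give([445.9,168.4,70],[180,0,8.6])
f=vision.grab_frame("top");H=hsv(f);np.savez("pics/t3.npz",**f);cv2.imwrite("pics/t3.png",cv2.resize(f["color"][120:300,120:400,::-1],None,fx=2.8,fy=2.8))
s=vision.grab_frame("scene");np.savez("pics/s3.npz",**s);cv2.imwrite("pics/s3.png",cv2.resize(s["color"][100:330,120:420,::-1],None,fx=2.6,fy=2.6))
m=(H[...,0]<14)&(H[...,1]>130)&(H[...,2]>90);m[:120]=0
k,L,S,C=cv2.connectedComponentsWithStats(m.astype(np.uint8))
for i in range(1,k):
    if S[i,4]>8: print(S[i],onplane(f,C[i],15)[0],cloud(f,L==i)[0].mean(0))
E
```

```text
t: 4.45
tcp_pos: [450.6, 146.3, 126.6]
eef_rot: [-179.9, 0.1, 7.6]
wrist_force: [0.1, -0.3, -1.6]
width: 22.6
t: 4.65
tcp_pos: [451.5, 140.8, 127.3]
eef_rot: [179.9, 0.1, 7.1]
wrist_force: [-0.9, 0.2, -1.9]
width: 22.9
at 4.65 [451.5 140.8 127.3] [179.9   0.1   7.1] F [-0.9  0.2 -1.9] w 22.9
shift [-0.  -0.1  0.1] turn [ 0.  0. -0.] rows>= 1.275940588726541 0.17542768540134257
[206 177  15  45 453] [569.6 170.6  15. ] [560.1 152.3 155.1]
[236 184   6   6  24] [610.5  74.2  15. ] [610.1  73.9  19.9]
[220 192   6   6  29] [578.6 132.7  15. ] [578.2 131.9  23. ]
[237 206   6   4  20] [530.2  68.6  15. ] [529.9  68.1  23.4]
[222 212   5   5  21] [506.  126.8  15. ] [505.8 126.2  20.9]
[215 248   7  14  75] [348.  147.2  15. ] [361.7 130.7 159.9]
[ 17 300   4   3  10] [147.2 941.3  15. ] [223.  721.8 328.1]
[ 17 342   4   4  12] [-20.4 940.1  15. ] [ 94.  721.3 327.5]
```

View pics/t3.png

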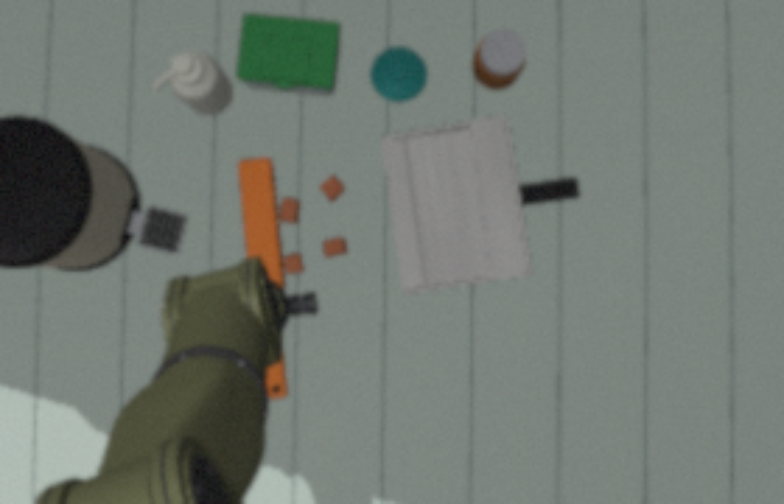

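View pics/s3.png

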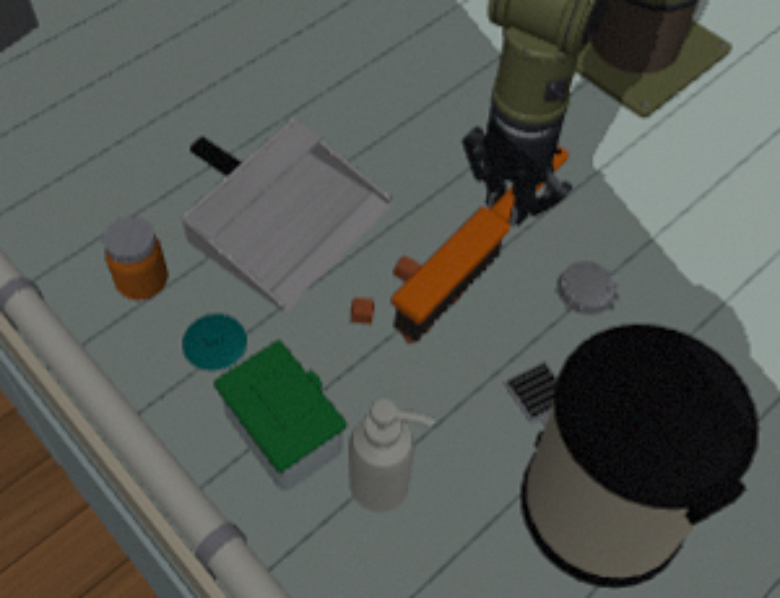

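```bash
python3 - <<'E'
from h import *
np.set_printoptions(precision=1,suppress=True)
f=load("pics/t3.npz");H=hsv(f)
m=(H[...,0]<14)&(H[...,1]>130)&(H[...,2]>90);m[:170]=0;m[:,230:]=0;m[:,:200]=0;m[265:]=0
m[:,220:]&=(f["z_map"][:,220:]<1290)
P,_=cloud(f,m);P=P[P[:,2]>100]
d=P[:,:2]-P[:,:2].mean(0);w=np.linalg.svd(d,full_matrices=0)[2][0];w*=np.sign(w[0]);t=d@w
print(w,np.degrees(np.arctan2(w[1],w[0])),t.min(),t.max(),P[t.argmax()],P[t.argmin()])
for a in np.arange(t.min(),t.max(),20):
    q=P[(t>=a)&(t<a+20)]
    if len(q):print(a.round(),len(q),q.mean(0),np.median(q[:,2]))
E
```

```text
[1.  0.1] 7.350955371016281 -191.1480011139947 99.10972862852614 [629.  171.5 150.9] [342.4 124.  153.7]
-191.0 39 [351.9 130.4 153. ] 152.80506811631108
-171.0 33 [370.8 132.8 154.2] 154.17401285771143
-151.0 3 [388.6 110.8 313.2] 154.08858106705816
-71.0 7 [480.4 123.  228.7] 154.31750233464072
-51.0 34 [493.8 131.7 187. ] 150.97361921293975
-31.0 50 [512.4 143.6 151.5] 151.23439015675285
-11.0 68 [530.2 151.2 151.2] 151.4780741242614
9.0 65 [550.4 152.6 151.4] 151.3541353190285
29.0 69 [570.  155.3 151.5] 151.452338795611
49.0 64 [590.3 157.5 150.7] 150.49151724136334
69.0 65 [609.8 160.8 151.3] 151.0480308875574
89.0 31 [624.9 162.  151.1] 151.05329600395658
```

```bash
python3 -c "
from h import *
give([449.9,169,127],[180,0,8.6])"
python3 -m crank '[[[-0.001,-0.03,0],[0,0,-0.016]],[[-0.001,-0.056,0.04],[0,0,-0.016]],[[-0.001,-0.056,0.09],[0,0,-0.016]],[[-0.001,-0.056,0.13],[0,0,-0.016]],[[-0.001,-0.056,0.14],[0,0,-0.016]],[[-0.001,-0.056,0.14],[0,0,-0.016]],[[-0.001,-0.056,0.14],[0,0,-0.016]]]'
python3 -c "
from h import *
give([449.9,169,42],[180,0,8.6])"
```

```text
at 4.75 [451.8 140.9 127.5] [1.799e+02 1.000e-01 7.100e+00] F [ 0.4  0.1 -2. ] w 22.8
shift [ 0.0031 -0.0563  0.001 ] turn [ 0.0006  0.0006 -0.017 ] rows>= 0.563894434671232 0.17844284729070453
t: 5.45
tcp_pos: [448.5, 169.8, 58.4]
eef_rot: [180.0, -0.1, 8.6]
wrist_force: [-0.1, 0.7, -1.9]
width: 23.1
at 5.45 [448.5 169.8  58.4] [ 1.8e+02 -1.0e-01  8.6e+00] F [-0.1  0.7 -1.9] w 23.1
shift [0.0026 0.0019 0.0328] turn [ 0.     -0.0006 -0.0002] rows>= 0.3298731574348535 0.006838698853239029
```

```bash
python3 -m crank '[[[0.002,0,0.025],[0,0,0]],[[0.002,0,0.032],[0,0,0]],[[0.002,0,0.032],[0,0,0]],[[0.002,0,0.032],[0,0,0]]]'
python3 - <<'E'
from h import *
from cell import vision
give([449.9,169,42],[180,0,8.6])
s=vision.grab_frame("scene");np.savez("pics/s4.npz",**s);cv2.imwrite("pics/s4.png",cv2.resize(s["color"][100:330,120:420,::-1],None,fx=2.6,fy=2.6))
E
```

```text
t: 5.85
tcp_pos: [448.8, 170.3, 41.8]
eef_rot: [180.0, 0.0, 8.6]
wrist_force: [-0.3, 0.1, -1.2]
width: 23.0
at 5.85 [448.8 170.3  41.8] [180.    0.    8.6] F [-0.3  0.1 -1.2] w 23.0
shift [ 0.0017  0.0028 -0.0005] turn [0.0001 0.0001 0.0006] rows>= 0.03350552994723919 0.00597520332258005
```

View pics/s4.png

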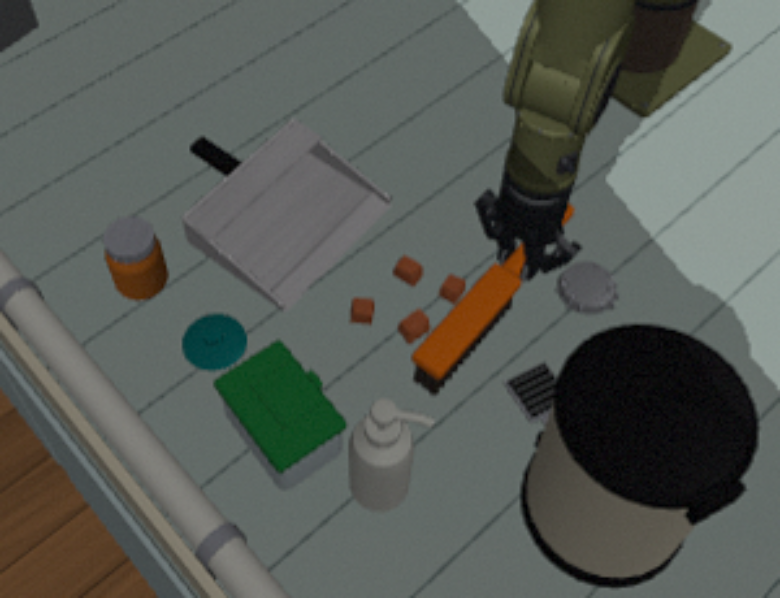

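The broom stands behind all four bits, at about (470,310) in this crop, with its ends overlapping the outer ones. Start sweeping.

```bash
python3 -m crank '[[[0.002,0.015,0],[0,0,0]],[[0.002,0.035,0],[0,0,0]],[[0.002,0.055,0],[0,0,0]],[[0.002,0.075,0],[0,0,0]],[[0.002,0.095,0],[0,0,0]],[[0.002,0.115,0],[0,0,0]],[[0.002,0.135,0],[0,0,0]],[[0.002,0.155,0],[0,0,0]]]'
python3 -m crank '[[[0,0.02,0],[0,0,0]],[[0,0.04,0],[0,0,0]],[[0,0.06,0],[0,0,0]],[[0,0.08,0],[0,0,0]],[[0,0.1,0],[0,0,0]],[[0,0.12,0],[0,0,0]],[[0,0.14,0],[0,0,0]],[[0,0.15,0],[0,0,0]]]'
python3 - <<'E'
from h import *
from cell import vision
ux=np.array([.989,.15]);vx=np.array([.15,-.989]);O=np.array([577,-9])
for X in(-25,0,40):
    t=O+X*vx-3*ux-96*ux; give([*t,42 if X<-20 else 50],[180,0,8.6])
s=vision.grab_frame("scene");np.savez("pics/s5.npz",**s);cv2.imwrite("pics/s5.png",cv2.resize(s["color"][100:330,120:420,::-1],None,fx=2.6,fy=2.6))
E
```

```text
t: 6.7
tcp_pos: [461.7, 93.1, 41.8]
eef_rot: [-180.0, -0.0, 8.7]
wrist_force: [0.2, 1.4, -2.1]
width: 23.0
t: 7.5
tcp_pos: [473.0, 18.2, 41.8]
eef_rot: [180.0, 0.0, 8.6]
wrist_force: [0.3, 0.5, -1.7]
width: 22.7
at 7.5 [473.   18.2  41.8] [180.    0.    8.6] F [ 0.3  0.5 -1.7] w 22.7
shift [-0.0005  0.035  -0.0004] turn [ 0.0004  0.     -0.0004] rows>= 0.3500058679860437 0.006150367490942721
at 7.5 [473.   18.2  41.8] [180.    0.    8.6] F [ 0.3  0.5 -1.7] w 22.7
shift [-0.0004  0.085  -0.0164] turn [ 0.0004  0.     -0.0004] rows>= 0.8658278446794841 0.006150367490942721
at 7.5 [473.   18.2  41.8] [180.    0.    8.6] F [ 0.3  0.5 -1.7] w 22.7
shift [-0.0003  0.165  -0.0163] turn [ 0.0004  0.     -0.0004] rows>= 1.6585046985073553 0.006150367490942721
```

View pics/s5.png

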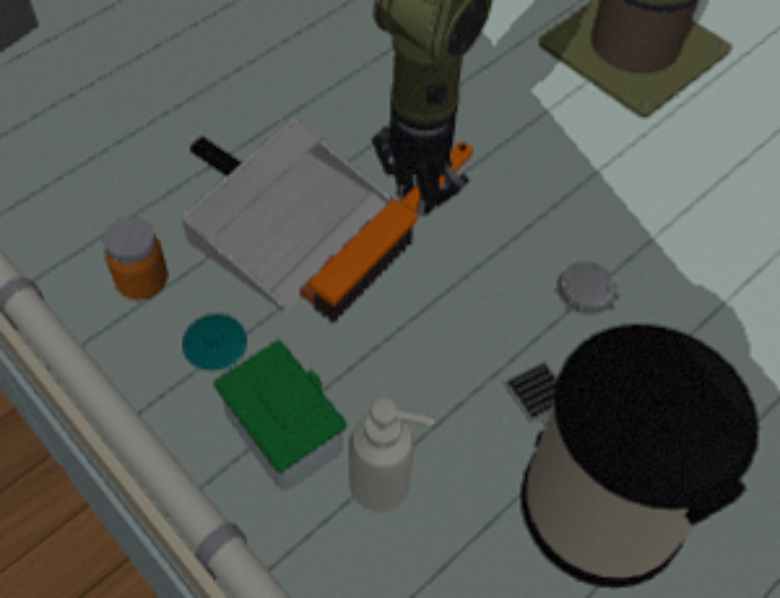

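The bits are now between broom and lip. One shows at the far end of the bristles, about (305,292), so I'll check from the top.

```bash
python3 - <<'E'
from h import *
from cell import vision
np.set_printoptions(precision=1,suppress=True)
f=vision.grab_frame("top");np.savez("pics/t5.npz",**f);cv2.imwrite("pics/t5.png",cv2.resize(f["color"][140:260,200:340,::-1],None,fx=5,fy=5,interpolation=2))
P,uv=cloud(f,np.indices((384,512)).__getitem__(0)>0)
H=hsv(f);m=(H[...,0]<11)&(H[...,1]>110)&(H[...,2]>70);m[:140]=0;m[260:]=0;m[:,:200]=0;m[:,340:]=0
Q,u=cloud(f,m);o=Q[:,2]<40;ux=np.array([.989,.15]);vx=np.array([.15,-.989]);d=Q[o,:2]-[577,-9]
for a,b,c in zip(d@vx,d@ux,u[o]): print(a.round(),b.round(),c)
E
```

```text
-21.0 70.0 [252 178]
-17.0 70.0 [253 178]
-13.0 69.0 [254 178]
-10.0 69.0 [255 178]
-6.0 68.0 [256 178]
-2.0 68.0 [257 178]
-18.0 66.0 [253 179]
-14.0 66.0 [254 179]
-10.0 65.0 [255 179]
-6.0 65.0 [256 179]
-3.0 64.0 [257 179]
-18.0 63.0 [253 180]
-14.0 61.0 [254 180]
-11.0 61.0 [255 180]
-7.0 61.0 [256 180]
-3.0 60.0 [257 180]
-19.0 59.0 [253 181]
-15.0 57.0 [254 181]
-11.0 58.0 [255 181]
-7.0 57.0 [256 181]
-4.0 56.0 [257 181]
-19.0 55.0 [253 182]
-16.0 54.0 [254 182]
-12.0 54.0 [255 182]
-8.0 54.0 [256 182]
-4.0 53.0 [257 182]
-16.0 51.0 [254 183]
-12.0 50.0 [255 183]
-8.0 50.0 [256 183]
-20.0 49.0 [253 184]
-17.0 43.0 [254 185]
-13.0 43.0 [255 185]
-18.0 39.0 [254 186]
-14.0 38.0 [255 186]
-10.0 38.0 [256 186]
-6.0 37.0 [257 186]
-18.0 35.0 [254 187]
-14.0 34.0 [255 187]
-11.0 34.0 [256 187]
-7.0 34.0 [257 187]
-3.0 33.0 [258 187]
-19.0 32.0 [254 188]
-15.0 31.0 [255 188]
-11.0 30.0 [256 188]
-7.0 29.0 [257 188]
-4.0 29.0 [258 188]
-19.0 27.0 [254 189]
-15.0 27.0 [255 189]
-12.0 27.0 [256 189]
-8.0 26.0 [257 189]
-4.0 25.0 [258 189]
-20.0 24.0 [254 190]
-16.0 23.0 [255 190]
-12.0
[... 358 characters left out ...]
257 198]
-9.0 -8.0 [258 198]
-5.0 -9.0 [259 198]
-17.0 -11.0 [256 199]
-13.0 -12.0 [257 199]
-9.0 -12.0 [258 199]
-6.0 -13.0 [259 199]
-21.0 -14.0 [255 200]
-17.0 -15.0 [256 200]
-14.0 -16.0 [257 200]
-10.0 -16.0 [258 200]
-6.0 -17.0 [259 200]
-22.0 -18.0 [255 201]
-18.0 -19.0 [256 201]
-14.0 -19.0 [257 201]
-10.0 -20.0 [258 201]
-7.0 -21.0 [259 201]
-18.0 -22.0 [256 202]
-15.0 -23.0 [257 202]
-11.0 -23.0 [258 202]
-7.0 -24.0 [259 202]
-19.0 -26.0 [256 203]
-15.0 -27.0 [257 203]
-11.0 -27.0 [258 203]
-8.0 -28.0 [259 203]
-19.0 -30.0 [256 204]
-16.0 -30.0 [257 204]
-12.0 -31.0 [258 204]
-8.0 -31.0 [259 204]
-13.0 -38.0 [258 206]
-9.0 -39.0 [259 206]
-21.0 -41.0 [256 207]
-17.0 -42.0 [257 207]
```

View pics/t5.png

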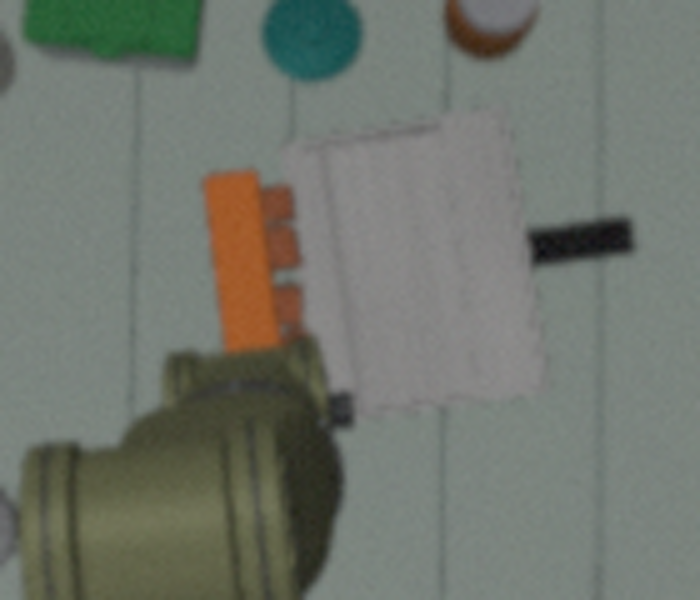

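All four bits are lined up in front of the bristles (pan-frame y about +60, +30, −18, −42) and at the lip. Next I'll raise the tips to about 11 mm and push them over the lip.

```bash
python3 -m crank '[[[0.004,0.008,-0.01],[0,0,0]],[[0.008,0.018,-0.018],[0,0,0]],[[0.012,0.038,-0.018],[0,0,0]],[[0.012,0.058,-0.018],[0,0,0]],[[0.012,0.078,-0.018],[0,0,0]],[[0.012,0.098,-0.018],[0,0,0]],[[0.012,0.118,-0.018],[0,0,0]],[[0.012,0.138,-0.018],[0,0,0]]]'
python3 - <<'E'
from h import *
from cell import vision
s=vision.grab_frame("scene");cv2.imwrite("pics/s6.png",cv2.resize(s["color"][130:270,150:350,::-1],None,fx=3.8,fy=3.8))
E
```

```text
t: 8.4
tcp_pos: [489.0, -48.8, 50.7]
eef_rot: [180.0, 0.0, 8.6]
wrist_force: [-1.1, 0.6, -0.9]
width: 23.0
```

View pics/s6.png

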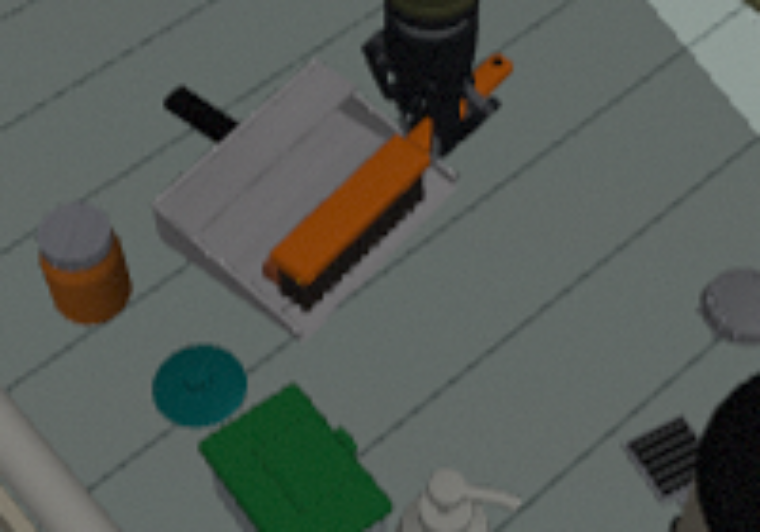

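No bits are left behind the broom. I'll push 25 mm further, then lift.

```bash
python3 -m crank '[[[0,0.018,0],[0,0,0]],[[0,0.034,0],[0,0,0]],[[0,0.048,0],[0,0,0]],[[0,0.048,0],[0,0,0]],[[0,0.04,-0.03],[0,0,0]],[[0,0.02,-0.1],[0,0,0]],[[0,0.02,-0.18],[0,0,0]],[[0,0.02,-0.2],[0,0,0]]]'
python3 - <<'E'
from h import *
from cell import vision
np.set_printoptions(precision=1,suppress=True)
give([445,80,150],[180,0,8.6])
s=vision.grab_frame("scene");np.savez("pics/s7.npz",**s);cv2.imwrite("pics/s7.png",cv2.resize(s["color"][130:270,150:350,::-1],None,fx=3.8,fy=3.8))
E
```

```text
t: 9.25
tcp_pos: [492.5, -57.1, 154.0]
eef_rot: [179.9, -0.3, 8.7]
wrist_force: [0.7, -0.9, -2.8]
width: 22.6
at 9.25 [492.5 -57.1 154. ] [179.9  -0.3   8.7] F [ 0.7 -0.9 -2.8] w 22.6
shift [-0.1 -0.3  0. ] turn [ 0. -0.  0.] rows>= 2.9031611601283798 0.04141748247699199
```

View pics/s7.png

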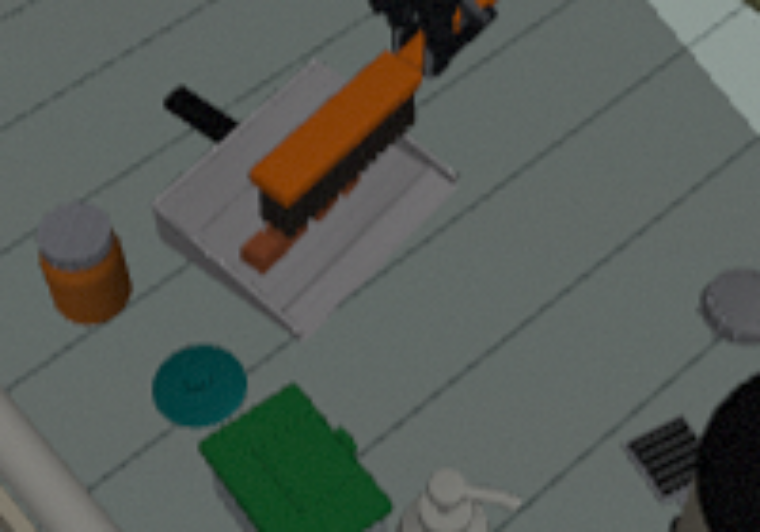

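All four bits lie inside the pan, around (270–350, 190–250) in this crop. The broom goes back to the free floor on the right, beyond the pan.

```bash
python3 -c "
from h import *
give([480,-335,110],[180,0,-20])"
python3 -m crank '[[[0.01,0.05,0],[0,0,0.03]],[[0.02,0.12,0],[0,0,0.08]],[[0.03,0.2,0],[0,0,0.14]],[[0.04,0.28,0.02],[0,0,0.2]],[[0.05,0.36,0.04],[0,0,0.26]],[[0.055,0.44,0.06],[0,0,0.3]],[[0.06,0.51,0.08],[0,0,0.31]],[[0.06,0.55,0.088],[0,0,0.318]]]'
python3 -m crank '[[[0,0,0.02],[0,0,0]],[[0,0,0.05],[0,0,0]],[[0,0,0.08],[0,0,0]],[[0,0,0.1],[0,0,0]],[[0,0,0.1],[0,0,0]],[[0,0,0.1],[0,0,0]]]'
python3 -c "
from h import *
give([480,-335,39.8],[180,0,-20])"
```

```text
at 9.3 [492.6 -57.4 153.9] [179.9  -0.4   8.7] F [ 0.9  0.2 -1.3] w 22.8
shift [-0.1089  0.5449  0.0879] turn [-2.000e-04 -4.000e-03  3.184e-01] rows>= 5.626308158003695 3.3359340735930556
t: 10.1
tcp_pos: [559.8, -328.4, 103.7]
eef_rot: [179.9, 0.2, -20.2]
wrist_force: [-0.1, -0.3, -2.0]
width: 23.1
t: 10.7
tcp_pos: [561.7, -324.2, 56.6]
eef_rot: [-180.0, 0.0, -19.9]
wrist_force: [0.3, -0.6, -2.4]
width: 22.6
at 10.7 [ 561.7 -324.2   56.6] [-180.     0.   -19.9] F [ 0.3 -0.6 -2.4] w 22.6
shift [-0.1463  0.0759  0.0337] turn [-0.0001  0.0002  0.0008] rows>= 1.6822004789911578 0.009154734902748402
```

x is 80 mm further out than I planned (I made a sign slip), but the spot is clear. I'll lower it here, shifted a little further from the pan.

```bash
python3 -m crank '[[[-0.02,0.05,0.01],[0,0,0]],[[-0.04,0.07,0.02],[0,0,0]],[[-0.04,0.07,0.028],[0,0,0]],[[-0.04,0.07,0.032],[0,0,0]],[[-0.04,0.07,0.033],[0,0,0]],[[-0.04,0.07,0.033],[0,0,0]]]'
python3 -m crank '[[[0,0,0],[0,0,0]],[[0,0,0],[0,0,0]],[[0,0,0],[0,0,0]],[[0,0,0],[0,0,0]]]' 60
python3 -m crank '[[[0,0,-0.05],[0,0,0]],[[0,0,-0.12],[0,0,0]],[[0,0,-0.2],[0,0,0]],[[0,0,-0.28],[0,0,0]],[[0,0,-0.36],[0,0,0]],[[0,0,-0.4],[0,0,0]],[[0,0,-0.4],[0,0,0]]]'
python3 - <<'E'
from h import *
from cell import vision
np.set_printoptions(precision=1,suppress=True)
s=vision.grab_frame("scene");np.savez("pics/s8.npz",**s);cv2.imwrite("pics/s8.png",cv2.resize(s["color"][:,:,::-1],None,fx=1.5,fy=1.5))
s=vision.grab_frame("top");np.savez("pics/t8.npz",**s);cv2.imwrite("pics/t8.png",cv2.resize(s["color"][120:300,120:400,::-1],None,fx=2.8,fy=2.8))
H=hsv(s);m=(H[...,0]<11)&(H[...,1]>110)&(H[...,2]>70);m[:150]=0;m[240:]=0;m[:,:200]=0;m[:,330:]=0
k,L,S,C=cv2.connectedComponentsWithStats(m.astype(np.uint8));ux=np.array([.989,.15]);vx=np.array([.15,-.989])
for i in range(1,k):
    if S[i,4]>5: 
        d=onplane(s,C[i],18)[0][:2]-[577,-9]; print(S[i],d@vx,d@ux,cloud(s,L==i)[0].mean(0))
E
```

```text
t: 11.3
tcp_pos: [532.1, -349.7, 40.4]
eef_rot: [-179.9, -0.0, -19.9]
wrist_force: [-0.2, 0.1, -1.8]
width: 23.2
t: 11.7
tcp_pos: [531.2, -351.0, 40.6]
eef_rot: [180.0, -0.0, -20.0]
wrist_force: [-0.4, 0.1, -0.5]
width: 59.9
t: 12.4
tcp_pos: [532.7, -352.3, 244.3]
eef_rot: [179.9, -0.4, -20.0]
wrist_force: [0.3, 0.0, -0.4]
width: 60.0
[276 174   7  15  71] 80.47081447637851 47.09968387006744 [634.9 -81.1  24.6]
[279 193   5   7  31] 79.0130516007358 -12.479042651701873 [575.9 -88.5  26. ]
[280 201   6   6  28] 80.03008720672437 -41.88823493757387 [547.2 -93.9  25.1]
```

View pics/s8.png

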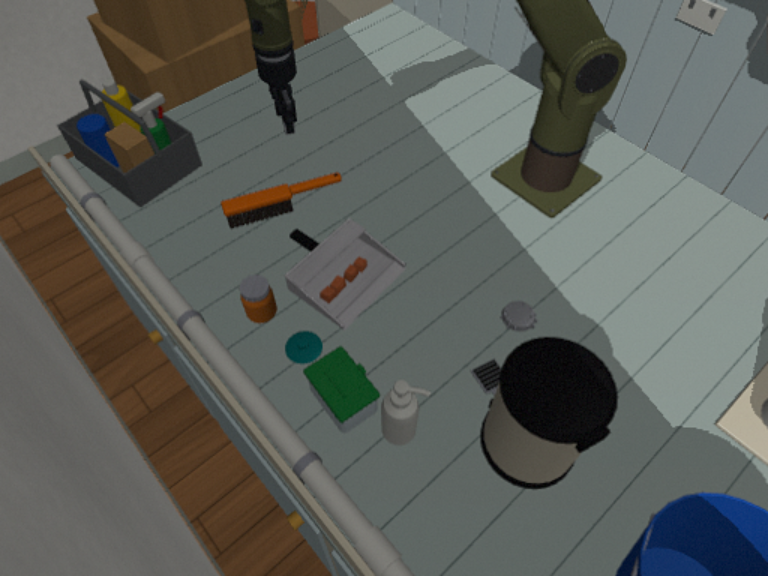

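View pics/t8.png

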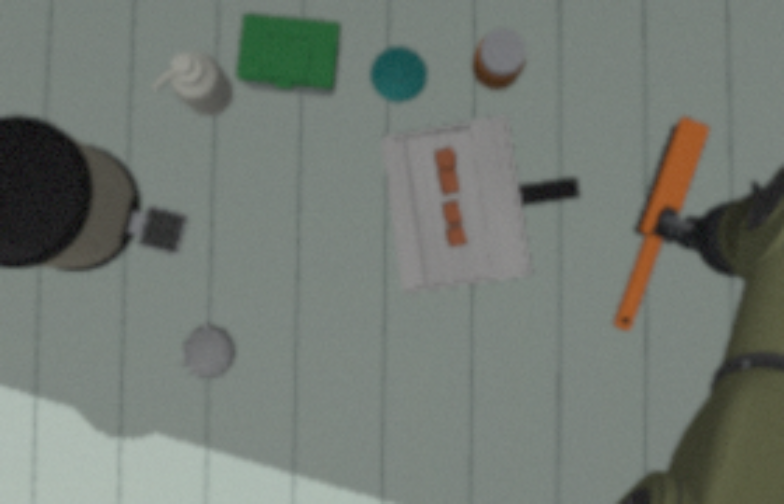

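The bits sit in a row about 80 mm behind the lip (y +60 to −42), and the broom stands clear on the right. Next I'll measure the pedal from both views.

```bash
python3 - <<'E'
from h import *
np.set_printoptions(precision=1,suppress=True)
for n,lidbox,pb in(("t8",(95,155,158,222),(165,190,190,212)),("s8",(325,220,425,310),(305,230,345,265))):
    f=load(f"pics/{n}.npz");H=hsv(f)
    dk=H[...,2]<60
    mm=np.zeros(dk.shape,bool);b=lidbox;mm[b[1]:b[3],b[0]:b[2]]=1
    Q,u=cloud(f,mm&dk);q=Q[:,2]>235;Q=Q[q];u=u[q]
    (c,r)=cv2.minEnclosingCircle(Q[:,:2].astype(np.float32));print(n,"lid",len(Q),Q.mean(0),c,r, (np.percentile(Q,1,0)+np.percentile(Q,99,0))/2)
    mm[:]=0;b=pb;mm[b[1]:b[3],b[0]:b[2]]=1
    Q,u=cloud(f,mm&(H[...,2]<75)); q=(Q[:,2]>38)&(Q[:,2]<58);Q=Q[q]
    print("pedal",len(Q),Q.mean(0),Q.min(0),Q.max(0),cv2.minAreaRect(Q[:,:2].astype(np.float32)))
    im=f["color"][pb[1]-8:pb[3]+8,pb[0]-8:pb[2]+8,::-1];cv2.imwrite(f"pics/ped_{n}.png",cv2.resize(im,None,fx=10,fy=10,interpolation=0))
E
```

```text
t8 lid 2247 [577.9 421.8 250.5] (579.4696044921875, 428.6342468261719) 91.2457504272461 [578.9 425.1 248.3]
pedal 178 [550.8 304.4  47.7] [524.2 272.1  38.5] [591.1 348.3  57.9] ((556.4133911132812, 312.1921691894531), (76.0949478149414, 57.21438217163086), 77.15310668945312)
s8 lid 4342 [591.1 433.4 248.8] (583.7025146484375, 431.5946044921875) 92.3701171875 [585.9 430.9 246. ]
pedal 255 [553.7 296.8  46.4] [518.9 270.9  38.5] [583.6 324.8  53.4] ((551.328125, 299.88177490234375), (52.01854705810547, 57.41671371459961), 77.14961242675781)
```

View pics/ped_t8.png

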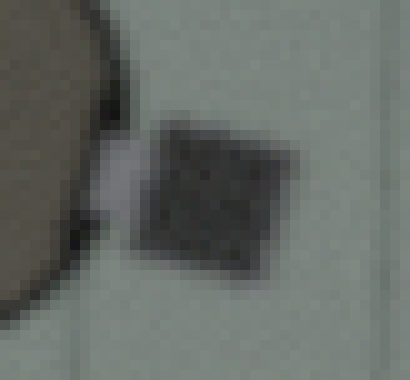

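View pics/ped_s8.png

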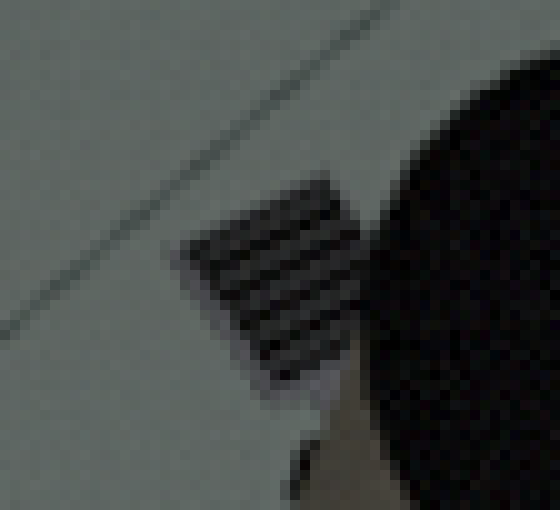

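```bash
python3 - <<'E'
from h import *
np.set_printoptions(precision=1,suppress=True)
f=load("pics/t8.npz")
c=np.array([(16.5,12.3),(29.5,15.5),(26.5,27.8),(13.2,24.5)])+[157,182]-.5
P=onplane(f,c,47);print(P,P.mean(0)); e=((P[1]-P[0])+(P[2]-P[3]))/2;print("out dir",e,np.linalg.norm(e)); n=((P[0]-P[3])+(P[1]-P[2]))/2;print(n,np.linalg.norm(n))
s=load("pics/s8.npz")
c=np.array([(32,17.5),(18.3,25.5),(28,38.5)])+[297,222]-.5
print(onplane(s,c,47))
E
```

```text
[[577.4 317.   47. ]
 [566.  267.6  47. ]
 [519.8 277.6  47. ]
 [531.4 328.2  47. ]] [548.6 297.6  47. ]
out dir [-11.5 -50.    0. ] 51.32073671962103
[ 46.  -10.6   0. ] 47.236155189157344
[[521.3 280.2  47. ]
 [570.9 271.3  47. ]
 [580.5 317.9  47. ]]
```

```bash
python3 -c "
from h import *
give([545,200,200],[-158,0,-13])"
```

```text
at 12.5 [ 530.7 -350.8  240.3] [-180.   -0.  -20.] F [ 0.4 -0.4 -0.7] w 60.1
shift [-0.3494 -1.0451  0.0806] turn [ 0.2441 -0.015  -0.0765] rows>= 11.048883518645237 2.6851061208632836
```

```bash
python3 -m crank '[[[-0.01,-0.03,0],[0,0,0]],[[-0.03,-0.09,0],[0,0,0]],[[-0.06,-0.18,0],[0,0,0]],[[-0.09,-0.27,0],[0,0,0]],[[-0.12,-0.36,0],[0.04,0,-0.01]],[[-0.15,-0.45,0],[0.08,0,-0.02]],[[-0.18,-0.54,0],[0.12,-0.005,-0.03]],[[-0.21,-0.63,0],[0.16,-0.01,-0.05]]]' 0
python3 -c "
from h import *
give([545,200,200],[-158,0,-13])"
```

```text
t: 13.3
tcp_pos: [538.1, -15.5, 239.3]
eef_rot: [-165.5, 0.5, -15.3]
wrist_force: [0.7, -0.2, 0.0]
width: 0.0
at 13.3 [538.1 -15.5 239.3] [-165.5    0.5  -15.3] F [ 0.7 -0.2  0. ] w 0.0
shift [-0.0994 -0.3861  0.1824] turn [ 0.0827 -0.0025 -0.0258] rows>= 4.384179284221926 0.907770857440569
```

```bash
python3 -m crank '[[[-0.02,-0.08,0.04],[0.03,0,-0.01]],[[-0.04,-0.16,0.08],[0.06,0,-0.02]],[[-0.06,-0.23,0.12],[0.08,0,-0.025]],[[-0.08,-0.3,0.15],[0.08,0,-0.025]],[[-0.09,-0.34,0.17],[0.08,0,-0.025]],[[-0.09,-0.34,0.17],[0.08,0,-0.025]],[[-0.09,-0.34,0.17],[0.08,0,-0.025]]]' 
python3 -c "
from h import *
give([548.4,285,90],[-158,0,-13])"
```

```text
t: 14.0
tcp_pos: [543.9, 172.9, 199.4]
eef_rot: [-158.4, -0.2, -13.2]
wrist_force: [0.4, -0.8, 0.2]
width: -0.6
at 14.0 [543.9 172.9 199.4] [-158.4   -0.2  -13.2] F [ 0.4 -0.8  0.2] w -0.6
shift [-0.0432 -0.1246  0.2843] turn [ 0.005  -0.0029 -0.0007] rows>= 3.1344338152087694 0.06117716424747222
```

```bash
python3 -m crank '[[[-0.01,-0.03,0.06],[0,0,0]],[[-0.02,-0.06,0.12],[0,0,0]],[[-0.03,-0.09,0.19],[0,0,0]],[[-0.04,-0.12,0.25],[0,0,0]],[[-0.043,-0.125,0.284],[0,0,0]],[[-0.043,-0.125,0.284],[0,0,0]],[[-0.043,-0.125,0.284],[0,0,0]],[[-0.043,-0.125,0.284],[0,0,0]]]' 
python3 - <<'E'
from h import *
from cell import vision
give([548.4,290.6,65],[-158,0,-13])
for n in("scene","top","wrist"):
    s=vision.grab_frame(n);np.savez(f"pics/{n}9.npz",**s)
    c=s["color"] if n=="wrist" else (s["color"][180:340,260:460] if n=="scene" else s["color"][130:250,80:240])
    cv2.imwrite(f"pics/{n}9.png",cv2.resize(c[:,:,::-1],None,fx=1 if n=="wrist" else 3.5,fy=1 if n=="wrist" else 3.5))
E
```

```text
t: 14.8
tcp_pos: [551.9, 282.2, 92.3]
eef_rot: [-158.4, -0.5, -13.4]
wrist_force: [-0.8, 0.1, -0.5]
width: 0.1
at 14.8 [551.9 282.2  92.3] [-158.4   -0.5  -13.4] F [-0.8  0.1 -0.5] w 0.1
shift [-0.0112  0.0063  0.0561] turn [ 0.0047 -0.0068 -0.0025] rows>= 0.5760484624215286 0.09016438074025582
```

View pics/scene9.png

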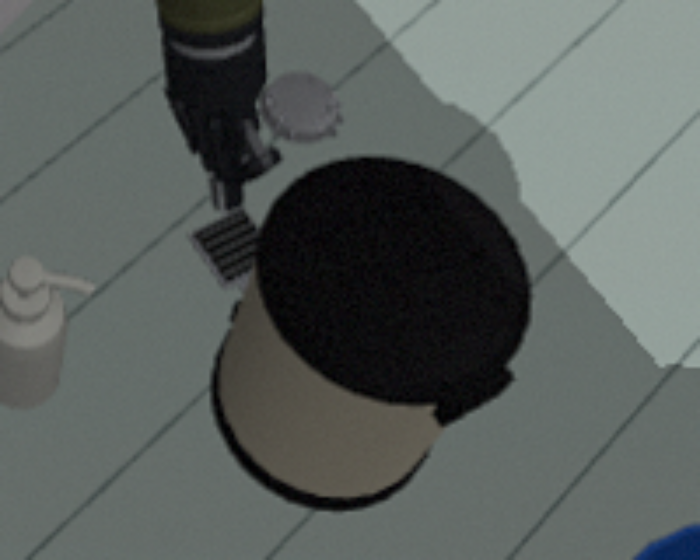

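View pics/wrist9.png

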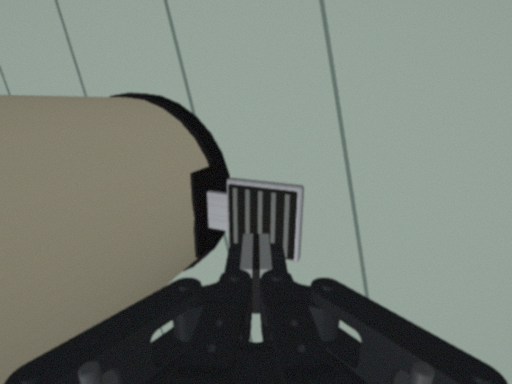

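The wrist view shows the fingertips at (258,235), just above and in front of the tread, which spans (228,180)–(303,186)–(297,260). I'll locate the tread again from this view.

```bash
python3 - <<'E'
from h import *
np.set_printoptions(precision=1,suppress=True)
f=load("pics/wrist9.npz")
P=onplane(f,[(228,180),(303,186),(297,260)],47);print(P)
c=np.array([580,427]);u=np.array([-.226,-.974]);n=np.array([.974,-.226])
print([((p[:2]-c)@u,(p[:2]-c)@n) for p in P])
from cell import sensors
t=sensors.sense()["tcp_pos"];print(t,(t[:2]-c)@u,(t[:2]-c)@n)
print(proj(f,[t]))
E
```

```text
[[582.6 313.8  47. ]
 [571.5 261.4  47. ]
 [519.7 275.2  47. ]]
[(np.float64(109.71806317277175), np.float64(28.078222228831333)), (np.float64(163.19169271318373), np.float64(29.17097949795943)), (np.float64(161.44603534863268), np.float64(-24.412936874841414))]
[551.6 283.2  92.4] 146.49501562759718 4.796087862365198
[[252.  247.1]]
```

```bash
python3 -c "
from h import *
give([551.2,294.5,62],[-158,0,-13])
give([551.2,294.5,52],[-158,0,-13])"
```

```text
at 14.95 [551.6 283.2  92.4] [-158.4   -0.5  -13.4] F [-0.1  0.2 -1.1] w 0.2
shift [-0.0064  0.0021  0.0645] turn [ 0.0042 -0.0063 -0.0019] rows>= 0.6485480437593514 0.08207190307402769
at 14.95 [551.6 283.2  92.4] [-158.4   -0.5  -13.4] F [-0.1  0.2 -1.1] w 0.2
shift [-0.0066  0.0095  0.0831] turn [ 0.0042 -0.0063 -0.0019] rows>= 0.8388918550956499 0.08207190307402769
```

```bash
python3 -m crank '[[[-0.006,0.002,0.03],[0,0,0]],[[-0.006,0.002,0.064],[0,0,0]],[[-0.006,0.002,0.064],[0,0,0]],[[-0.006,0.002,0.064],[0,0,0]]]'
python3 -m crank '[[[0,0.003,0.008],[0,0,0]],[[0,0.006,0.015],[0,0,0]],[[0,0.009,0.022],[0,0,0]],[[0,0.009,0.022],[0,0,0]],[[0,0.009,0.022],[0,0,0]]]'
python3 -c "
from h import *
give([551.2,294.5,30],[-158,0,-13])"
```

```text
t: 15.35
tcp_pos: [550.6, 295.2, 61.7]
eef_rot: [-158.4, -0.4, -13.3]
wrist_force: [0.4, 0.9, 0.3]
width: 0.1
t: 15.85
tcp_pos: [550.7, 295.3, 49.6]
eef_rot: [-158.4, -0.4, -13.3]
wrist_force: [-0.3, -0.3, 1.9]
width: 0.0
at 15.85 [550.7 295.3  49.6] [-158.4   -0.4  -13.3] F [-0.3 -0.3  1.9] w 0.0
shift [0.001  0.0156 0.0359] turn [ 0.0042 -0.0053 -0.0014] rows>= 0.39187100329190716 0.07230523220258689
```

```bash
python3 -m crank '[[[0,0.003,0.007],[0,0,0]],[[0,0.006,0.014],[0,0,0]],[[0,0.009,0.022],[0,0,0]],[[0,0.009,0.022],[0,0,0]],[[0,0.009,0.022],[0,0,0]]]'
python3 -m crank '[[[0,0.002,0.005],[0,0,0]],[[0,0.004,0.009],[0,0,0]],[[0,0.0055,0.013],[0,0,0]],[[0,0.0055,0.013],[0,0,0]],[[0,0.0055,0.013],[0,0,0]]]'
python3 - <<'E'
from h import *
from cell import vision
give([551.2,294.5,25],[-158,0,-13])
s=vision.grab_frame("wrist");cv2.imwrite("pics/w10.png",s["color"][:,:,::-1])
E
```

```text
t: 16.35
tcp_pos: [550.7, 295.0, 38.0]
eef_rot: [-158.4, -0.4, -13.3]
wrist_force: [-1.2, -2.7, 7.0]
width: 0.0
t: 16.85
tcp_pos: [550.8, 295.3, 31.1]
eef_rot: [-158.3, -0.4, -13.3]
wrist_force: [-1.7, -2.1, 6.4]
width: -0.2
at 16.85 [550.8 295.3  31.1] [-158.3   -0.4  -13.3] F [-1.7 -2.1  6.4] w -0.2
shift [0.0011 0.0057 0.0109] turn [ 0.0039 -0.0053 -0.0011] rows>= 0.1238389740984673 0.06981278191357101
```

View pics/w10.png

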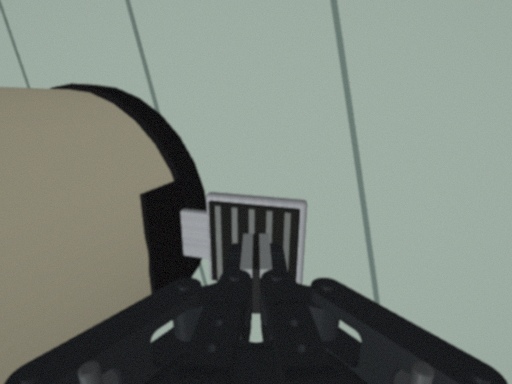

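The fingertips at (258,240) sit on the tread and it is going down at about 7 N. I'll continue in small steps until the stop shows in the force.

```bash
python3 -m crank '[[[0,0.002,0.005],[0,0,0]],[[0,0.003,0.0075],[0,0,0]],[[0,0.003,0.0075],[0,0,0]],[[0,0.003,0.0075],[0,0,0]]]'
python3 -m crank '[[[0,0.0007,0.0019],[0,0,0]],[[0,0.0007,0.0019],[0,0,0]],[[0,0.0007,0.0019],[0,0,0]]]'
python3 -m crank '[[[0,0.0007,0.0019],[0,0,0]],[[0,0.0007,0.0019],[0,0,0]],[[0,0.0007,0.0019],[0,0,0]]]'
```

```text
t: 17.3
tcp_pos: [550.8, 295.5, 27.2]
eef_rot: [-158.3, -0.4, -13.3]
wrist_force: [-0.4, -1.1, 6.9]
width: 0.1
t: 17.6
tcp_pos: [550.8, 295.6, 26.2]
eef_rot: [-158.3, -0.4, -13.3]
wrist_force: [-0.9, -1.2, 6.0]
width: 0.1
t: 17.9
tcp_pos: [550.9, 295.6, 25.2]
eef_rot: [-158.3, -0.4, -13.3]
wrist_force: [-0.6, -1.5, 6.6]
width: 0.1
```

```bash
python3 -m crank '[[[0,0.0007,0.0019],[0,0,0]],[[0,0.0007,0.0019],[0,0,0]],[[0,0.0007,0.0019],[0,0,0]]]'
python3 -m crank '[[[0,0.0007,0.0019],[0,0,0]],[[0,0.0007,0.0019],[0,0,0]],[[0,0.0007,0.0019],[0,0,0]]]'
python3 -m crank '[[[0,0.0007,0.0019],[0,0,0]],[[0,0.0007,0.0019],[0,0,0]],[[0,0.0007,0.0019],[0,0,0]]]'
```

```text
t: 18.2
tcp_pos: [550.9, 295.8, 24.2]
eef_rot: [-158.3, -0.4, -13.3]
wrist_force: [-0.5, -0.9, 6.0]
width: -0.1
t: 18.5
tcp_pos: [550.9, 295.9, 23.6]
eef_rot: [-158.3, -0.4, -13.2]
wrist_force: [-1.8, -1.8, 10.0]
width: -0.1
t: 18.8
tcp_pos: [551.0, 295.9, 23.2]
eef_rot: [-158.3, -0.4, -13.2]
wrist_force: [-2.0, -4.1, 14.8]
width: -0.1
```

The force jumped from 6 to 10 and then 15 N over the last 2 mm, so the pedal is on its stop. I'll hold here and check everything.

```bash
python3 -m crank '[[[0,0,0],[0,0,0]],[[0,0,0],[0,0,0]],[[0,0,0],[0,0,0]],[[0,0,0],[0,0,0]],[[0,0,0],[0,0,0]],[[0,0,0],[0,0,0]],[[0,0,0],[0,0,0]],[[0,0,0],[0,0,0]]]'
python3 - <<'E'
from h import *
from cell import vision
np.set_printoptions(precision=1,suppress=True)
s=vision.grab_frame("scene");cv2.imwrite("pics/s11.png",cv2.resize(s["color"][:,:,::-1],None,fx=1.5,fy=1.5))
f=vision.grab_frame("top");cv2.imwrite("pics/t11.png",cv2.resize(f["color"][:,:,::-1],None,fx=1.5,fy=1.5))
H=hsv(f);m=(H[...,0]<11)&(H[...,1]>110)&(H[...,2]>70);m[:150]=0;m[240:]=0;m[:,:200]=0;m[:,330:]=0
k,L,S,C=cv2.connectedComponentsWithStats(m.astype(np.uint8));ux=np.array([.989,.15]);vx=np.array([.15,-.989])
for i in range(1,k):
    if S[i,4]>5:
        d=onplane(f,C[i],18)[0][:2]-[577,-9]; print(S[i],d@vx,d@ux)
give([551,295,23],[-158,0,-13])
E
```

```text
t: 19.6
tcp_pos: [550.9, 295.9, 23.2]
eef_rot: [-158.3, -0.4, -13.2]
wrist_force: [-2.5, -3.8, 14.7]
width: 0.1
[276 174   7  15  73] 80.38708590112816 47.00871608709828
[279 193   5   7  30] 79.13879151333484 -12.496434807997021
[280 201   6   6  29] 80.27332271054202 -42.636371627441385
at 19.7 [551.  295.9  23.2] [-158.3   -0.4  -13.2] F [-2.4 -3.5 15. ] w 0.1
shift [ 0.  0. -0.] turn [ 0. -0. -0.] rows>= 0.017800749258063277 0.06658228379522543
```

View pics/s11.png

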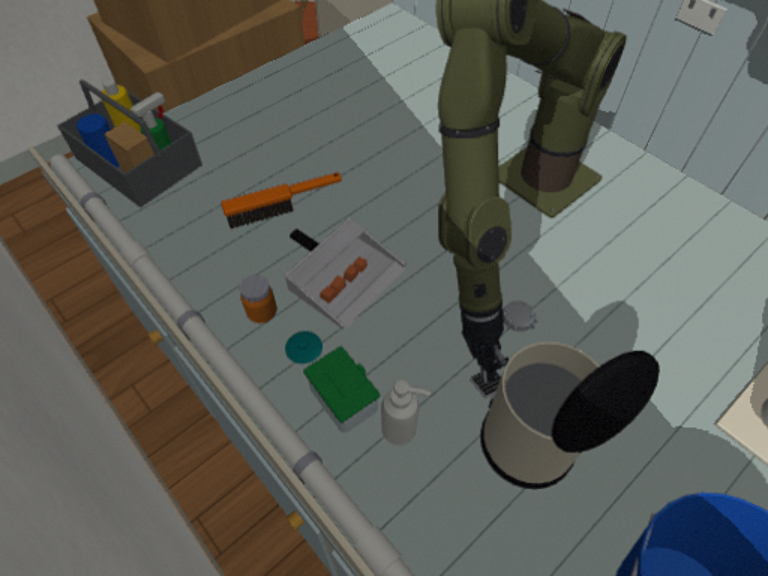

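View pics/t11.png

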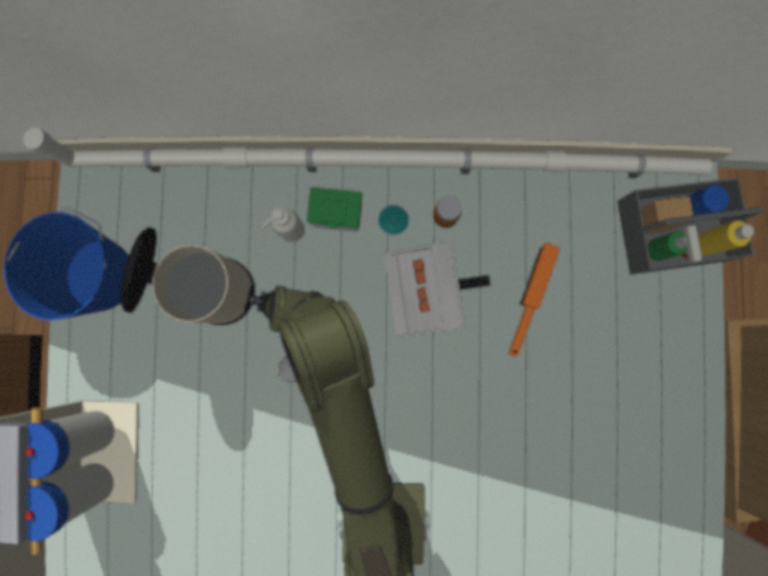

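The lid stands wide open at about (605,400) in the scene view, the pedal is held at a steady 15 N, and the bits, broom and bystanders are in place. I'm handing the job in.

```bash
python3 -c "
from cell import arm
print(arm.sign_off())"
```

```text
the job is handed in; nothing more can be done
None
```

The sweep is done, and the gripper is still holding the bin's pedal down with the lid wide open. I handed the job in at about 20 s of the 61 s allowed; no verdict was reported.

- **Bits:** I held the broom by its handle and swept all four bits into the pan in one pass. My last top view put them about 80 mm behind the lip, between the sides. That view showed two of the bits touching, as one blob.
- **Broom:** It stands let go on its bristles, to the right of the pan and clear of its handle. I set it down about 50 mm further out in x than planned after a sign slip; the spot was free.
- **Pedal:** The shut fingertips press it at a steady 15 N or so. The force rose from about 6 N to 15 N over the last 2 mm, which I took as the stop. I judged it fully down from that and the open lid, because the pedal's angle cannot be read directly.
- **Bystanders:** None looked moved in the last pictures, though the arm partly hid the scrubber. I compared these by eye and did not measure their positions again.

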